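# Deburr the tilted instrument mount's bore edge

### The job

Lift the dust cap off the tilted aluminium mount in the clamp stand and set it down, knob up, in the parts tray. Then take the deburring tool from its rack and, holding it in line with the bore, run its cone with light, steady spring pressure all the way round the bore edge: start at the index lug, go slowly clockwise as you look into the bore, and finish at the lug again. Hang the tool back upright in its own hole of the rack, let go, and leave the other things where they stand.

Things in the scene. Friction and masses are not known exactly. Their poses are not given: they have to be found in the camera images.
- mount: the work: bare aluminium flanged mount, flange 92 mm across, 14 mm thick, through bore 60 mm across, held fast by the clamp stand, bore axis leaning 35 deg from vertical. Origin: centre of the bore mouth in the flange face, 135 mm above the table. z: bore axis, out of the mouth. x: toward the square index lug (12 mm) on the flange's outer edge, reaching 57 mm from the axis; it may stand at any angle
- clamp_stand: grey clamp stand, fixed, holding the mount: base plate 150 x 130 x 16 mm, two cheeks that stay below the flange face. Origin on the table; the bore mouth's centre is at (-20, 0, 135) mm in its frame and the bore leans toward its -x, so roughly toward the robot
- cap: black plastic dust cap, 80 g, lying loosely on the tilted flange face over the bore, axis along the bore's: disc 76 mm across, 6 mm thick; below it a spigot 54 mm across, 7 mm deep; above it a round knob 26 mm across, 28 mm tall (top at z = 34 mm). Origin: centre of the disc's underside, z toward the knob. Standing knob up on its spigot, its origin is 7 mm above the floor
- tray: empty grey plastic parts tray, fixed, 170 x 150 mm outside (x, y), walls 4 mm thick and 30 mm high, floor 4 mm thick. Origin: centre of its underside, on the table
- tool: deburring tool, 190 g: black square handle 22 x 22 mm from z = 8 to 98 mm (faces across x and y), steel collar 48 mm across from z = 0 to 8 mm, nose 16 mm across from z = -30 to 0 mm, then the spring-loaded conical blade. Hangs upright by its collar in a rack hole. Origin: centre of the collar's underside, z up along the handle away from the blade
- blade: the tool's conical steel blade on the tool axis: 120 deg cone 28 mm across, 8 mm tall, point away from the handle. It slides along the tool axis into the nose against a spring: 1 N to start, 0.5 N per mm, 8 mm to the hard stop (5 N). Origin: the cone's point, at rest 58 mm beyond the tool's origin (z = -58 mm in its frame); z toward the handle
- blade_mid (a point): on the blade's axis, half way up the cone, 4 mm from its point; the cone is 14 mm across there
- rack: fixed wooden tool rack: top plate 70 x 150 x 10 mm (x, y, z), its upper face 90 mm above the table, with two through holes, 35 mm across at y = +37 mm and 27 mm across at y = -37 mm. Origin: centre of its underside, on the table
- rack_hole (a point): centre of the deburring tool's own hole (the one at the rack's +y), on the plate's upper face; the tool's origin lies here when it hangs in the rack
- driver: bystander: small grey round-handled driver hanging in the rack's other hole, its top 50 mm above the plate, flange 30 mm across. Origin: centre of the flange's underside, on the plate's upper face
- prism: bystander: round yellow survey prism, 68 mm across, on a post and a 64 mm foot, 152 mm tall. Origin: centre of its underside
- adapter: bystander: dark steel stepped adapter, foot 72 mm across, 85 mm tall. Origin: centre of its underside
- controller: bystander: flat yellow field controller with black keys, 90 x 160 x 28 mm (x, y, z), lying on the table. Origin: centre of its underside
- path0 (a point): point in the plane of the bore mouth, 24 mm from the bore axis (6 mm inside the edge), 0 deg clockwise from the index lug as seen looking into the bore; blade_mid passes close to it when the cone presses on the edge there
- path1 (a point): point in the plane of the bore mouth, 24 mm from the bore axis (6 mm inside the edge), 45 deg clockwise from the index lug as seen looking into the bore; blade_mid passes close to it when the cone presses on the edge there
- path2 (a point): point in the plane of the bore mouth, 24 mm from the bore axis (6 mm inside the edge), 90 deg clockwise from the index lug as seen looking into the bore; blade_mid passes close to it when the cone presses on the edge there
- path3 (a point): point in the plane of the bore mouth, 24 mm from the bore axis (6 mm inside the edge), 135 deg clockwise from the index lug as seen looking into the bore; blade_mid passes close to it when the cone presses on the edge there
- path4 (a point): point in the plane of the bore mouth, 24 mm from the bore axis (6 mm inside the edge), 180 deg clockwise from the index lug as seen looking into the bore; blade_mid passes close to it when the cone presses on the edge there
- path5 (a point): point in the plane of the bore mouth, 24 mm from the bore axis (6 mm inside the edge), 225 deg clockwise from the index lug as seen looking into the bore; blade_mid passes close to it when the cone presses on the edge there
- path6 (a point): point in the plane of the bore mouth, 24 mm from the bore axis (6 mm inside the edge), 270 deg clockwise from the index lug as seen looking into the bore; blade_mid passes close to it when the cone presses on the edge there
- path7 (a point): point in the plane of the bore mouth, 24 mm from the bore axis (6 mm inside the edge), 315 deg clockwise from the index lug as seen looking into the bore; blade_mid passes close to it when the cone presses on the edge there

How it is judged:
By the outcome, as a careful person would: the job done as asked, in the order asked, and still so for the second after the job is handed in, with the robot touching nothing.
It also fails if it takes over 72 s, if anything falls off the work surface, if the arm or the gripper's body presses on something with over 40 N, if the wrist force passes 120 N, or if a joint passes its speed limit or range.

### The arm

A 7-joint arm with a two-finger parallel gripper is mounted at the origin on the work surface. World frame = base frame: x ahead of the robot, y to its left, z up, the work surface at z = 0. Lengths are in m, angles in rad, forces in N, time in s.
With the tool pointing down it reaches from about 0.35 to 0.9 m from the base axis. Payload 8.1 kg.
Tool frame: the origin (TCP) lies on the centre line of the jaws, within the pads' length; the fingertips stand 19 mm ahead of it and the grasp point (between the pads) is the TCP (arm.tip_reach is the distance from the TCP to the fingertips, in m); z points along the fingers, y is the line along which they close (so a half turn about z gives the same grasp; the last joint's range is limited). The gripper opens to 92 mm and grips with 3 to 60 N. Pads are 19 mm wide; open, the fingers measure 130 mm over their backs; the gripper's body (75 mm by 190 mm) begins 47 mm behind the grasp point.
Start: joints at [1.197, 0.434, 0.025, 1.573, -0.012, 1.134, -0.075], TCP at [0.167, -0.602, 0.246] pointing down, gripper open.
Joint ranges: [-2.62, 2.62], [-0.44, 2.09], [-1.27, 1.32], [0.08, 2.57], [-1.32, 4.46], [0.12, 2], [-2.74, 2.74]. Speed limits (rad/s): [2.22, 2.22, 3.01, 3.01, 3.14, 3.14, 3.14].

### API

Orientations are given as a rotation vector (axis times angle).
In Python, from cell import arm gives the robot as it stands.
- The arm moves only by the tool arm_command, never from a script. Its argument "targets" is a list that holds one entry, the list of rows, each a list of 6 numbers: the shift along the tool's x, y, z in m, then the turn, a rotation vector about the tool's x, y, z in rad. A call has 1 to 10 rows; each row shifts and turns the commanded pose from where the row before left it, along the tool's axes as they then stand; what a row does not reach is not made up. A row lasts 1/8 s, in which the tool goes at most 62.5 mm and 10.7 degrees, less where a joint would pass 70% of its speed; a pose out of reach is approached as far as the arm can. A call with a gripper value outside its range is refused whole. "jaw" is the finger opening in m, from 0 to 0.0918, set as the call begins (left out, the last holds). The fingers move at their own pace and stop on an object; "newtons" is the grip in N (left out, the last holds). Time passes only in rows, so rows that do not move let the fingers close. It gives the time, the measured TCP pose, the force, the opening and the grip force at its end, in the units of the state.
- arm.observe(): the state, without advancing time (a new reading comes with each control period).
- arm.get_image(name): name is "side" or "top"; returns a dict with "pixels" (420x560x3 uint8, red, green, blue), "z_map" (420x560 float32, m along the optical axis (not along the pixel's ray), 0 where there is no reading), "fx", "fy", "cx", "cy" (pixels), "xyz" and "rotation" of the camera in the world. Camera axes: x right, y down, z forward; pixel columns grow to the right and rows downward; lengths in m; the calibration is good to about 2 mm. A picture is of the moment at which its call begins.
- arm.sign_off(): hands the job in; it is judged then, once.
The state is a dict: "clock": time; "joints": joint angles; "dq": joint speeds; "joint_efforts": joint torques, N m; "position": TCP position; "ee_rot": TCP orientation; "force": force on the tool from outside, world axes, zero at the start; "ft_torque": the same for the moment, N m; "width": opening from 0.0 (shut) to 1.0 (fully open); "gripper_force": force on a finger pad.
Only numpy, scipy, OpenCV 4.12 (cv2) and the standard library are available. Lean on these libraries where they do the work, as an engineer would, in place of code of your own. Each camera call takes 0.05 s, during which the arm holds its last target. There are 200 camera calls.

## Working session

There is one attempt and no reset: what is moved stays moved. The work goes in short steps, Python scripts to look and compute and a tool call to move; the robot and the scene stay as the last step left them, time stands still between calls to the robot, and variables do not carry over. Pictures are saved under pics/ and viewed, at most 10 in all, crops included, and the job is handed in when it is done.

Besides the shell and the picture viewer there is one more tool, called after "Call:" by a JSON object that holds its "method" and its "body", one argument or row to a line. arm_command: Moves the arm, as the interface text tells. Its arguments: {"type":"object","properties":{"targets":{"type":"array","items":{"type":"array","items":{"type":"array","items":{"type":"number"}}}},"jaw":{"type":"number"},"newtons":{"type":"number"}},"required":["targets"]}

```bash
ls; mkdir -p pics; cat > h.py <<'E'
import numpy as np, cv2
from scipy.spatial.transform import Rotation as R
from cell import arm
def cloud(im):
    z=im["z_map"]; v,u=np.mgrid[:z.shape[0],:z.shape[1]]
    p=np.stack([(u-im["cx"])/im["fx"]*z,(v-im["cy"])/im["fy"]*z,z],-1)
    M=np.array(im["rotation"],float)
    if M.shape!=(3,3): M=R.from_rotvec(M).as_matrix()
    w=p@M.T+np.array(im["xyz"]); w[z==0]=np.nan
    return w
def save(n,px): cv2.imwrite(f"pics/{n}.png",np.ascontiguousarray(px[...,::-1]))
E
python3 - <<'E'
from h import *
for n in("top","side"):
    im=arm.get_image(n); save(n+"0",im["pixels"]); np.savez(n+"0.npz",w=cloud(im),p=im["pixels"])
    print(n,im["xyz"],im["rotation"],im["fx"])
print(arm.observe())
E
```

```text
pics
top [ 0.43041494 -0.01302179  1.44167375] [-2.18087526  2.13833964 -0.09606861] 520.4243428136805
side [ 0.43242394 -1.14069398  0.77272527] [-2.09137024  0.13896735 -0.07976687] 525.3059889930262
{'clock': 0.1, 'joints': array([ 1.19739202,  0.43518698,  0.0249961 ,  1.57397973, -0.01162227,
        1.13400212, -0.07512167]), 'dq': array([-1.73383949e-05, -3.59017453e-03,  1.52453588e-03, -3.66242026e-03,
       -9.97093112e-04,  4.88303390e-04,  1.87352571e-03]), 'joint_efforts': array([ 4.13838003e-03, -6.69128609e+01,  9.88512374e-01, -3.15147042e+01,
       -6.04239525e-02,  3.72616947e-02,  1.14829427e-04]), 'position': array([ 0.16702547, -0.60183187,  0.24501297]), 'ee_rot': array([-3.11147991e+00, -4.23703565e-01,  4.89193152e-04]), 'force': array([ 0.08025003,  0.83407761, -1.03653113]), 'ft_torque': array([-0.00105932, -0.05793037, -0.04142915]), 'gripper_force': 0.0, 'width': 1.0012187681519105}
```

View pics/top0.png

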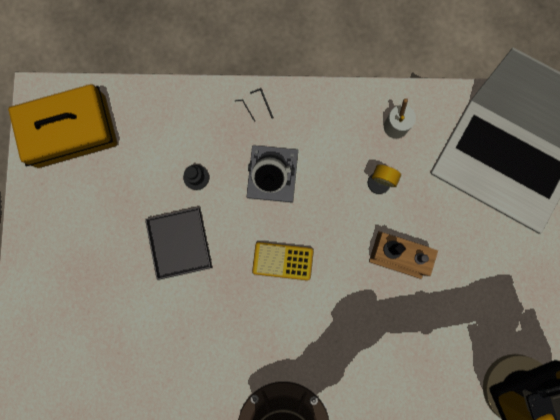

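View pics/side0.png

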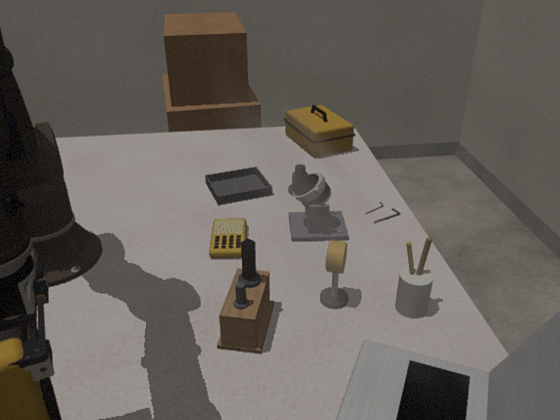

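The top picture shows mount and cap near (270,175), tray near (180,243), rack near (403,255) with the tool at its left end (396,245), prism at (384,178), adapter at (195,176) and controller at (283,260). The side picture shows the tool at (249,262) and the knob at (300,178).

```bash
python3 - <<'E'
from h import *
T=np.load("top0.npz");S=np.load("side0.npz")
c=lambda A,x,y,w,h:cv2.resize(np.ascontiguousarray(A["p"][y:y+h,x:x+w]),(400,300),interpolation=cv2.INTER_CUBIC)
save("crop1",np.vstack([np.hstack([c(T,230,135,80,60),c(S,270,155,100,75)]),np.hstack([c(T,363,220,80,60),c(S,210,230,140,105)])]))
tw=T["w"];sw=S["w"]
# rack top plate: z~0.09 within region
for n,w,box in(("top",tw,(220,285,363,443)),("side",sw,(230,345,210,280))):
    q=w[box[0]:box[1],box[2]:box[3]].reshape(-1,3); q=q[abs(q[:,2]-.09)<.006]
    r=cv2.minAreaRect((q[:,:2]*1000).astype(np.float32)); print(n,"rack",r,len(q),np.median(q[:,2]))
    q=w[box[0]:box[1],box[2]:box[3]].reshape(-1,3); q=q[q[:,2]>.15]; print("handle",np.median(q,0),q.min(0),q.max(0),len(q))
    t=q[q[:,2]>.175]; print("handle top rect",len(t),cv2.minAreaRect((t[:,:2]*1000).astype(np.float32)))
# stand base
q=tw[135:215,235:310].reshape(-1,3); q=q[abs(q[:,2]-.016)<.005]; print("base",cv2.minAreaRect((q[:,:2]*1000).astype(np.float32)),len(q))
# tray
q=tw[195:290,135:225].reshape(-1,3); q=q[(q[:,2]>.02)&(q[:,2]<.04)]; print("tray",cv2.minAreaRect((q[:,:2]*1000).astype(np.float32)),len(q))
for p in((270,175),(260,175),(280,175),(270,160),(270,190)): print("top",p,tw[p[1],p[0]])
for p in((300,172),(300,185),(312,188),(320,185),(310,200)): print("side",p,sw[p[1],p[0]])
E
```

```text
top rack ((468.71734619140625, -308.5982666015625), (151.3616180419922, 70.26925659179688), 73.27239990234375) 1196 0.09040761790929663
handle [ 0.47853816 -0.26992466  0.18653435] [ 0.4664768  -0.28504877  0.15016432] [ 0.49337032 -0.2585968   0.19401142] 114
handle top rect 92 ((479.2430114746094, -272.5474853515625), (21.90391731262207, 21.445255279541016), 43.86655807495117)
side rack ((469.61346435546875, -311.0037841796875), (156.97105407714844, 71.1574935913086), 73.14340209960938) 1330 0.08820449335891578
handle [ 0.47935949 -0.28215673  0.17310165] [ 0.46598606 -0.29330608  0.15035233] [ 0.49438797 -0.26429382  0.18827398] 271
handle top rect 122 ((480.34661865234375, -276.778076171875), (23.959888458251953, 22.353763580322266), 43.44549560546875)
base ((688.9519653320312, 52.14970397949219), (143.8075714111328, 152.8677978515625), 85.41841125488281) 1062
tray ((487.6796569824219, 297.5918884277344), (170.64610290527344, 152.11944580078125), 13.218088150024414) 449
top (270, 175) [0.65627104 0.04470095 0.15287714]
top (260, 175) [0.65779838 0.0705412  0.14158459]
top (280, 175) [0.65865186 0.01988007 0.14186649]
top (270, 160) [0.69234518 0.04510683 0.16345952]
top (270, 190) [0.62251697 0.04510665 0.12368701]
side (300, 172) [0.6724093  0.24046596 0.07040147]
side (300, 185) [0.63956905 0.04761439 0.13070756]
side (312, 188) [0.66458837 0.01296287 0.13860757]
side (320, 185) [0.68394638 0.00819132 0.14838465]
side (310, 200) [0.65989976 0.01050419 0.10527863]
```

View pics/crop1.png

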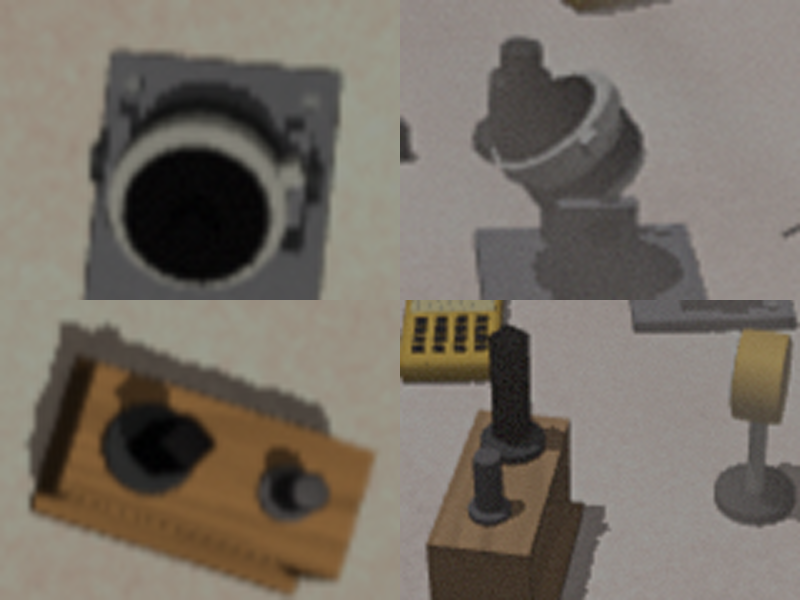

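The crop shows the lug at top pixel (288,172) and side pixel (317,189), the cap seated on the flange, and the tool handle turned about 45° to the rack.

```bash
cat > fit.py <<'E'
from h import *
from scipy.optimize import least_squares
T=np.load("top0.npz");S=np.load("side0.npz")
def cyl(r,z,R0,a,b):
    d=np.stack([r-R0,np.maximum(a-z,z-b)]); return np.minimum(d.max(0),0)+np.hypot(*np.maximum(d,0))
def frame(psi):
    a=np.radians(35); n=-np.array([np.sin(a)*np.cos(psi),np.sin(a)*np.sin(psi),0])+[0,0,np.cos(a)]
    u=np.array([np.cos(psi)*np.cos(a),np.sin(psi)*np.cos(a),np.sin(a)]) # uphill
    return np.stack([u,np.cross(n,u),n],1)
def local(p,w): return (w-[p[0],p[1],.135])@frame(p[2])
def res(p,w,cz):
    l=local(p,w-[0,0,cz]); r=np.hypot(l[:,0],l[:,1]); rc=np.hypot(l[:,0]-p[3],l[:,1]-p[4]); z=l[:,2]
    return np.minimum.reduce([cyl(r,z,.046,-.014,0),cyl(rc,z,.038,0,.006),cyl(rc,z,.013,.006,.034)])
def pts(A,b):
    q=A["w"][b[0]:b[1],b[2]:b[3]].reshape(-1,3); q=q[np.isfinite(q[:,2])]
    p0=[.66,.045,-.07]; l=local(p0,q); return q[(l[:,2]>-.012)&(l[:,2]<.05)&(np.hypot(l[:,0],l[:,1])<.062)]
def go():
    P=[pts(T,(130,215,230,310)),pts(S,(150,250,270,350))]
    for nm,Q in(("top",P[:1]),("side",P[1:]),("both",P)):
        f=lambda p:np.concatenate([res(p,q,p[5]) for q in Q]+[p[5:]*10,p[3:5]*10])
        s=least_squares(f,[.66,.045,-.07,0,0,0],loss="soft_l1",f_scale=.001,x_scale=.01)
        print(nm,[len(q) for q in Q],(s.x*1000).round(1),"yaw deg",np.degrees(s.x[2]).round(2),"med",np.median(abs(s.fun[:-3]))*1000)
        for A,b in((T,(130,215,230,310)),(S,(150,250,270,350))):
            l=local(s.x,pts(A,b)); r=np.hypot(l[:,0],l[:,1]); k=(r>.050)&(r<.059)&(abs(l[:,2]+.006)<.010)
            print("  lug",k.sum(),np.degrees(np.arctan2(np.median(l[k,1]),np.median(l[k,0]))), np.median(r[k]),np.median(l[k,2]))
            cap=(l[:,2]>.01)&(r<.02); print("  knob",cap.sum(),l[cap].mean(0))
    return s.x
if __name__=="__main__":
    go(); print(R.from_rotvec(arm.observe()["ee_rot"]).as_matrix().round(3))
E
python3 fit.py
```

```text
top [1011] [ 6.568e+02  4.610e+01 -5.710e+01 -2.000e+00  5.000e-01  6.000e-01] yaw deg -3.27 med 1.3358053478741694
  lug 16 -61.06171214519948 0.0543504374608398 7.15574145026647e-05
  knob 122 [0.0023593  0.0014138  0.02781656]
  lug 25 -67.71250870984473 0.05496937679630308 -0.00642947653933414
  knob 100 [-0.00167765 -0.0074748   0.02367194]
side [632] [ 6.585e+02  4.430e+01 -8.480e+01 -3.100e+00  2.000e-01 -2.700e+00] yaw deg -4.86 med 0.9259074596911908
  lug 13 -60.27191934525628 0.052356208723547695 0.0013575383457480469
  knob 132 [0.0017047  0.00236016 0.02746795]
  lug 27 -66.32432988195816 0.05488227900842728 -0.0067474016997606506
  knob 104 [-0.00288838 -0.00633095  0.02403911]
both [1011, 632] [ 6.566e+02  4.420e+01 -1.900e+00 -2.600e+00  2.200e+00  3.000e-01] yaw deg -0.11 med 1.545118374036085
  lug 13 -61.36411739165341 0.05310486609581183 -0.0020866473347172544
  knob 120 [0.00256659 0.00389733 0.02789872]
  lug 25 -68.8082156439908 0.0557675098110206 -0.005371183644440631
  knob 100 [-0.00176924 -0.00477144  0.02373607]
[[ 0.964  0.267 -0.   ]
 [ 0.267 -0.964  0.001]
 [-0.    -0.001 -1.   ]]
```

```bash
cat > plan.py <<'E'
from h import *
from fit import frame
from scipy.spatial.transform import Slerp
PSI=np.radians(-4.3); C=np.array([.6575,.0455,.135]); F=frame(PSI)
def down(deg): # tool pointing down, y axis at heading deg
    a=np.radians(deg); y=np.array([np.cos(a),np.sin(a),0]); z=np.array([0,0,-1.]); return np.stack([np.cross(y,z),y,z],1)
def tilted(F=F): y=F[:,0]; z=-F[:,2]; return np.stack([np.cross(y,z),y,z],1)
def plan(P,Rt,N,bump=0,start=None):
    o=arm.observe(); p0,R0=(o["position"],R.from_rotvec(o["ee_rot"])) if start is None else start
    Rt=R.from_matrix(Rt); sl=Slerp([0,1],R.concatenate([R0,Rt])); p,r=np.array(p0),R0; rows=[]
    for i in range(1,N+1):
        x=i/N; s=x*x*(3-2*x)*.6+.4*x; q=p0+(np.array(P)-p0)*s+[0,0,bump*np.sin(np.pi*s)]
        d=np.round(r.as_matrix().T@(q-p),3 if i<N else 4); w=np.round((r.inv()*sl(s)).as_rotvec(),2 if i<N else 3)
        p=p+r.as_matrix()@d; r=r*R.from_rotvec(w); rows.append(d.tolist()+w.tolist())
        n=np.linalg.norm
        if n(d)>.06 or n(w)>.18: print("FAST",i,n(d),n(w))
    for i in range(0,N,10): print(str([rows[i:i+10]]).replace(" ","").replace("0.0,","0,").replace("0.0]","0]"))
    print("end",p.round(4)); return p,r
E
python3 - <<'E'
from plan import *
P=C+F@[-.0026,.001,.028+.09]; print(P); plan(P,tilted(),20,.11)
E
```

```text
[0.58795967 0.05173159 0.23016864]
[[[0.014,-0.013,-0.008,-0.01,0.01,-0.03],[0.02,-0.016,-0.011,-0.02,0.01,-0.04],[0.024,-0.018,-0.012,-0.02,0.02,-0.04],[0.03,-0.02,-0.014,-0.03,0.01,-0.06],[0.034,-0.02,-0.015,-0.02,0.02,-0.06],[0.039,-0.019,-0.014,-0.03,0.02,-0.07],[0.043,-0.018,-0.012,-0.04,0.02,-0.07],[0.046,-0.015,-0.009,-0.03,0.03,-0.07],[0.048,-0.013,-0.004,-0.03,0.02,-0.08],[0.05,-0.01,0.001,-0.04,0.03,-0.07]]]
[[[0.049,-0.008,0.006,-0.03,0.02,-0.08],[0.049,-0.006,0.011,-0.04,0.02,-0.08],[0.047,-0.004,0.015,-0.03,0.03,-0.07],[0.045,-0.002,0.019,-0.03,0.02,-0.07],[0.041,-0.001,0.02,-0.03,0.02,-0.07],[0.037,0.001,0.021,-0.03,0.02,-0.06],[0.033,0.001,0.021,-0.02,0.02,-0.05],[0.028,0.002,0.018,-0.02,0.01,-0.05],[0.023,0.003,0.016,-0.02,0.01,-0.04],[0.017,0.0018,0.0124,-0.014,0.012,-0.025]]]
end [0.588  0.0518 0.2302]
```

Call:
{"method": "arm_command", "body": {
  "targets": [
    [[0.014, -0.013, -0.008, -0.01, 0.01, -0.03], [0.02, -0.016, -0.011, -0.02, 0.01, -0.04], [0.024, -0.018, -0.012, -0.02, 0.02, -0.04], [0.03, -0.02, -0.014, -0.03, 0.01, -0.06], [0.034, -0.02, -0.015, -0.02, 0.02, -0.06], [0.039, -0.019, -0.014, -0.03, 0.02, -0.07], [0.043, -0.018, -0.012, -0.04, 0.02, -0.07], [0.046, -0.015, -0.009, -0.03, 0.03, -0.07], [0.048, -0.013, -0.004, -0.03, 0.02, -0.08], [0.05, -0.01, 0.001, -0.04, 0.03, -0.07]]
  ],
  "jaw": 0.07,
  "newtons": 20
}}

```text
clock: 1.35
position: [0.3787, -0.2724, 0.3487]
ee_rot: [2.616, 1.218, 0.326]
force: [0.5, 0.3, -0.8]
width: 0.759
gripper_force: 0.0
```

Call:
{"method": "arm_command", "body": {
  "targets": [
    [[0.049, -0.008, 0.006, -0.03, 0.02, -0.08], [0.049, -0.006, 0.011, -0.04, 0.02, -0.08], [0.047, -0.004, 0.015, -0.03, 0.03, -0.07], [0.045, -0.002, 0.019, -0.03, 0.02, -0.07], [0.041, -0.001, 0.02, -0.03, 0.02, -0.07], [0.037, 0.001, 0.021, -0.03, 0.02, -0.06], [0.033, 0.001, 0.021, -0.02, 0.02, -0.05], [0.028, 0.002, 0.018, -0.02, 0.01, -0.05], [0.023, 0.003, 0.016, -0.02, 0.01, -0.04], [0.017, 0.0018, 0.0124, -0.014, 0.012, -0.025]]
  ]
}}

```text
clock: 2.6
position: [0.5876, 0.0536, 0.2301]
ee_rot: [1.927, 1.797, 0.566]
force: [0.8, 0.5, 0.1]
width: 0.764
gripper_force: 0.0
```

```bash
python3 - <<'E'
from plan import *
o=arm.observe(); print(o["joints"].round(2),o["force"],o["clock"])
P=C+F@[-.0026,.001,.028]; print(P,o["position"]); plan(P,tilted(),8)
E
```

```text
[ 0.25  0.22 -0.64  2.17  1.07  0.42 -1.33] [0.76620964 0.46161268 0.14827356] 2.6
[0.63943625 0.04786104 0.15644496] [0.58760534 0.0536047  0.23007512]
[[[-0,0,0.007,0,-0,0],[-0,0,0.01,0,-0,0],[-0.001,0,0.014,0,-0,0],[0,0,0.014,0,-0,0],[-0,0,0.015,0,-0,0],[-0.001,0,0.013,0,-0,0],[0,0,0.01,0,-0,0],[0.0001,0.0003,0.0072,0.001,-0.001,0.005]]]
end [0.6394 0.0479 0.1564]
```

Call:
{"method": "arm_command", "body": {
  "targets": [
    [[0, 0, 0.01, 0, 0, 0], [-0.001, 0, 0.018, 0, 0, 0], [-0.001, 0, 0.02, 0, 0, 0], [0, 0, 0.02, 0, 0, 0], [0, 0, 0.014, 0, 0, 0], [0, 0, 0.008, 0, 0, 0.005], [0, 0, 0, 0, 0, 0]]
  ]
}}

```text
clock: 3.48
position: [0.6391, 0.0458, 0.1565]
ee_rot: [1.937, 1.79, 0.566]
force: [0.5, 0.1, -0.6]
width: 0.764
gripper_force: 0.0
```

```bash
python3 - <<'E'
from plan import *
o=arm.observe(); print(F.T@(o["position"]-C),o["force"])
im=arm.get_image("side"); save("s1",cv2.resize(np.ascontiguousarray(im["pixels"][120:240,240:400]),(640,480),interpolation=2))
E
```

```text
[-0.00271434 -0.0010581   0.02814023] [ 0.46399451  0.11635817 -0.56742065]
```

View pics/s1.png

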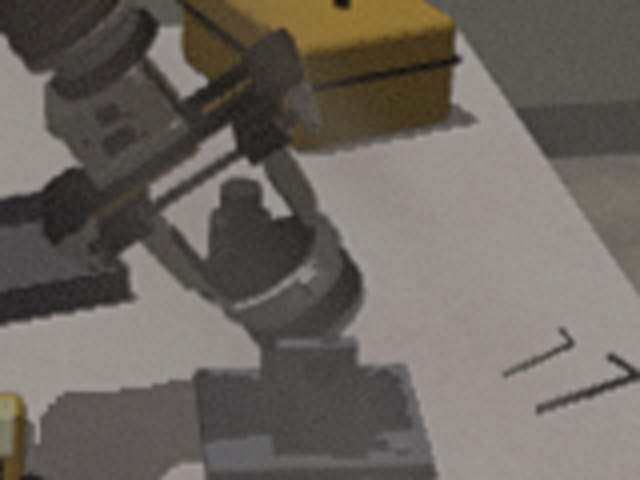

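The knob (240,210 in the crop) sits between the fingers with tips near the disc but clear of it. Closing.

Call:
{"method": "arm_command", "body": {
  "targets": [
    [[0, 0, 0, 0, 0, 0], [0, 0, 0, 0, 0, 0], [0, 0, 0, 0, 0, 0], [0, 0, 0, 0, 0, 0], [0, 0, 0, 0, 0, 0]]
  ],
  "jaw": 0.01,
  "newtons": 20
}}

```text
clock: 4.15
position: [0.6395, 0.0454, 0.1565]
ee_rot: [1.937, 1.789, 0.566]
force: [-0.5, 0.4, 0.7]
width: 0.277
gripper_force: 20.0
```

Call:
{"method": "arm_command", "body": {
  "targets": [
    [[0, 0, -0.005, 0, 0, 0], [0, 0, -0.01, 0, 0, 0], [0, 0, -0.02, 0, 0, 0], [0, 0, -0.025, 0, 0, 0], [0, 0, -0.025, 0, 0, 0], [0, 0, -0.01, 0, 0, 0], [0, 0, -0.005, 0, 0, 0]]
  ]
}}

```text
clock: 5.03
position: [0.5819, 0.0498, 0.2392]
ee_rot: [1.936, 1.788, 0.567]
force: [-0.8, 0.5, -0.6]
width: 0.282
gripper_force: 20.0
```

```bash
python3 - <<'E'
from plan import *
# tray centre (.4877,.2976); azimuth
P=[.4877,.2976,.12]; az=np.degrees(np.arctan2(.2976,.4877)); print(az)
p,r=plan(P,down(az),18,.06)
E
```

```text
31.392009268833032
[[[0.007,-0.001,-0.003,0.02,0.01,-0.02],[0.009,-0.002,-0.005,0.02,0,-0.02],[0.011,-0.003,-0.005,0.03,0.01,-0.03],[0.013,-0.003,-0.005,0.03,0.01,-0.03],[0.015,-0.003,-0.005,0.03,0.01,-0.04],[0.016,-0.004,-0.003,0.04,0.02,-0.04],[0.018,-0.005,-0.002,0.04,0.01,-0.04],[0.018,-0.004,0.002,0.04,0.01,-0.04],[0.019,-0.006,0.004,0.05,0.02,-0.04],[0.02,-0.005,0.008,0.04,0.01,-0.05]]]
[[[0.019,-0.004,0.012,0.04,0.01,-0.04],[0.019,-0.004,0.013,0.04,0.02,-0.04],[0.017,-0.003,0.015,0.04,0.01,-0.04],[0.017,-0.001,0.016,0.04,0.01,-0.04],[0.014,-0,0.015,0.03,0.01,-0.03],[0.013,0,0.014,0.02,0.01,-0.03],[0.01,0.001,0.011,0.03,0.01,-0.02],[0.0068,0.0013,0.009,0.013,0.001,-0.017]]]
end [0.4877 0.2976 0.12  ]
```

Call:
{"method": "arm_command", "body": {
  "targets": [
    [[0.007, -0.001, -0.003, 0.02, 0.01, -0.02], [0.009, -0.002, -0.005, 0.02, 0, -0.02], [0.011, -0.003, -0.005, 0.03, 0.01, -0.03], [0.013, -0.003, -0.005, 0.03, 0.01, -0.03], [0.015, -0.003, -0.005, 0.03, 0.01, -0.04], [0.016, -0.004, -0.003, 0.04, 0.02, -0.04], [0.018, -0.005, -0.002, 0.04, 0.01, -0.04], [0.018, -0.004, 0.002, 0.04, 0.01, -0.04], [0.019, -0.006, 0.004, 0.05, 0.02, -0.04], [0.02, -0.005, 0.008, 0.04, 0.01, -0.05]]
  ]
}}

```text
clock: 6.28
position: [0.528, 0.1919, 0.2288]
ee_rot: [1.756, 2.356, 0.264]
force: [0.6, 0.2, -0.5]
width: 0.277
gripper_force: 20.0
```

Call:
{"method": "arm_command", "body": {
  "targets": [
    [[0.019, -0.004, 0.012, 0.04, 0.01, -0.04], [0.019, -0.004, 0.013, 0.04, 0.02, -0.04], [0.017, -0.003, 0.015, 0.04, 0.01, -0.04], [0.017, -0.001, 0.016, 0.04, 0.01, -0.04], [0.014, 0, 0.015, 0.03, 0.01, -0.03], [0.013, 0, 0.014, 0.02, 0.01, -0.03], [0.01, 0.001, 0.011, 0.03, 0.01, -0.02], [0.0068, 0.0013, 0.009, 0.013, 0.001, -0.017]]
  ]
}}

```text
clock: 7.28
position: [0.488, 0.2979, 0.1186]
ee_rot: [-1.536, -2.738, 0.002]
force: [-0.2, 0.4, -0.5]
width: 0.279
gripper_force: 20.0
```

```bash
python3 - <<'E'
from plan import *
o=arm.observe(); print(o["joints"].round(2),R.from_rotvec(o["ee_rot"]).as_matrix().round(3)[:,2])
plan([.4877,.2976,.042],down(31.4),7)
for n in("top","side"):
    im=arm.get_image(n); save(n+"2",im["pixels"]); np.savez(n+"2.npz",w=cloud(im),p=im["pixels"])
T=np.load("top2.npz");S=np.load("side2.npz")
c=lambda A,x,y,w,h:cv2.resize(np.ascontiguousarray(A["p"][y:y+h,x:x+w]),(400,300),interpolation=cv2.INTER_CUBIC)
save("crop2",np.vstack([np.hstack([c(T,230,135,80,60),c(S,280,160,80,60)]),np.hstack([c(T,130,180,120,90),c(S,180,100,160,120)])]))
E
```

```text
[-0.04  0.66 -0.9   1.79  0.61  0.99 -0.64] [-0.002 -0.    -1.   ]
[[[-0,-0,0.007,-0,-0,0],[-0,-0,0.011,-0,-0,0],[-0,-0,0.013,-0,-0,0],[-0,-0,0.014,-0,-0,0],[-0,-0,0.014,-0,-0,0],[-0,-0,0.011,-0,-0,0],[-0.0002,-0.0003,0.0066,-0.002,-0.001,0.001]]]
end [0.4877 0.2976 0.042 ]
```

View pics/crop2.png

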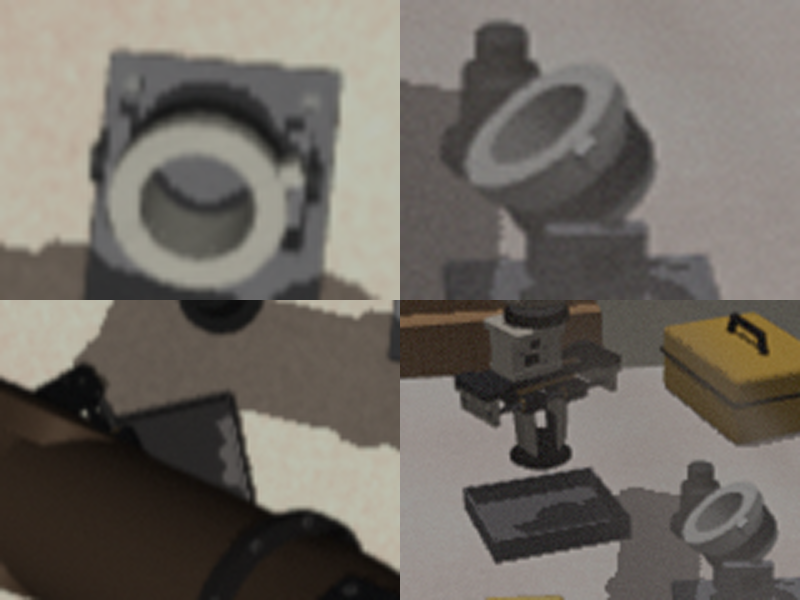

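The bore is open: its mouth centre is near top pixel (269,176), with the lug at (288,171). The gripper holds the cap over the tray.

Call:
{"method": "arm_command", "body": {
  "targets": [
    [[0, 0, 0.01, 0, 0, 0], [0, 0, 0.016, 0, 0, 0], [0, 0, 0.018, 0, 0, 0], [0, 0, 0.016, 0, 0, 0], [0, 0, 0.01, 0, 0, 0], [0, 0, 0.005, -0.002, -0.001, 0], [0, 0, 0, 0, 0, 0]]
  ]
}}

```text
clock: 8.25
position: [0.4877, 0.2977, 0.0442]
ee_rot: [1.537, 2.739, 0.001]
force: [0.2, 0.5, -0.2]
width: 0.276
gripper_force: 20.0
```

Call:
{"method": "arm_command", "body": {
  "targets": [
    [[0, 0, 0.001, 0, 0, 0], [0, 0, 0.001, 0, 0, 0], [0, 0, 0.001, 0, 0, 0], [0, 0, 0, 0, 0, 0]]
  ]
}}

```text
clock: 8.75
position: [0.4878, 0.2976, 0.0414]
ee_rot: [1.537, 2.739, 0.001]
force: [0.3, 0.8, -0.4]
width: 0.276
gripper_force: 20.0
```

```bash
cat > fit2.py <<'E'
from h import *
from fit import local,frame,cyl
from scipy.optimize import least_squares
def edge(A,b):
    # light flange face by brightness; bore and rim ellipse edges projected onto the face plane
    pass
T=np.load("top2.npz");S=np.load("side2.npz")
def pts(A,b):
    q=A["w"][b[0]:b[1],b[2]:b[3]].reshape(-1,3); q=q[np.isfinite(q[:,2])]; l=local([.6575,.0455,-.075],q); r=np.hypot(l[:,0],l[:,1])
    return q[(l[:,2]>-.012)&(l[:,2]<.012)&(r<.05)&(r>.026)]
def res(p,w,cz):
    l=local(p,w-[0,0,cz]); r=np.hypot(l[:,0],l[:,1]); z=l[:,2]
    o=np.stack([abs(r-.038)-.008,np.maximum(z,-.03-z)]); return np.minimum(o.max(0),0)+np.hypot(*np.maximum(o,0))
for nm,A,b in(("top",T,(130,215,230,310)),("side",S,(150,250,270,360))):
    q=pts(A,b); f=lambda p:np.append(res(p,q,p[3]),[p[3]*10,(p[2]+.075)*.3])
    s=least_squares(f,[.6575,.0455,-.075,0],loss="soft_l1",f_scale=.001,x_scale=.01)
    print(nm,len(q),(s.x*1000).round(1),np.degrees(s.x[2]),"med",np.median(abs(s.fun))*1000)
    full=A["w"][b[0]:b[1],b[2]:b[3]]; l=local(s.x,full.reshape(-1,3)-[0,0,s.x[3]]); r=np.hypot(l[:,0],l[:,1]); th=np.degrees(np.arctan2(l[:,1],l[:,0]))
    k=(r>.049)&(r<.060)&(l[:,2]>-.012)&(l[:,2]<.004)&(abs(th+65)<30)
    print(" lug",k.sum(),"mid",(th[k].min()+th[k].max())/2,np.median(th[k]),th[k].min(),th[k].max(),r[k].max(),np.median(l[k,2]))
    k=(abs(l[:,2])<.003)&(r<.05)&(r>.026); print(" face mean normal offset",l[k,2].mean(), "face plane fit normal",np.linalg.svd(full.reshape(-1,3)[k]-full.reshape(-1,3)[k].mean(0),full_matrices=False)[2][2])
    for a in range(-180,180,45):
        m=k&(abs((th-a+180)%360-180)<15); print("  ",a,m.sum(),(r[m].min()*1000).round(1) if m.any() else "",(r[m].max()*1000).round(1) if m.any() else "",end=";")
    print()
E
python3 fit2.py
```

```text
top 647 [657.6  47.1 -75.6   0.7] -4.3329698969673025 med 1.284773240073922
 lug 19 mid -64.69896425886128 -61.69646511466348 -71.760450144532 -57.63747837319057 0.056954122357975194 -0.0028692204328946004
 face mean normal offset -0.000281274992610102 face plane fit normal [-0.57453328  0.04103437  0.81745195]
   -180 36 29.2 45.0;   -135 34 29.1 45.1;   -90 35 29.6 45.3;   -45 43 29.5 47.7;   0 48 29.9 49.7;   45 37 30.7 46.3;   90 34 29.9 46.2;   135 40 29.8 44.9;
side 411 [658.6  45.  -75.   -2.2] -4.295009951296039 med 0.9112636487479884
 lug 29 mid -76.70564596964081 -67.17651942050645 -93.8379020390788 -59.57338990020281 0.05834606369603355 -0.004369338443119484
 face mean normal offset -0.0003510868786330407 face plane fit normal [-0.57109858  0.04482787  0.81965656]
   -180 22 30.0 46.3;   -135 26 31.2 48.1;   -90 31 26.8 49.2;   -45 27 29.4 48.1;   0 24 28.7 45.3;   45 19 26.8 43.8;   90 17 27.4 46.9;   135 22 26.2 48.8;
```

Call:
{"method": "arm_command", "body": {
  "targets": [
    [[0, 0, 0.001, 0, 0, 0], [0, 0, 0.001, 0, 0, 0], [0, 0, 0, 0, 0, 0]]
  ]
}}

```text
clock: 9.12
position: [0.4878, 0.2976, 0.0392]
ee_rot: [1.537, 2.739, 0.001]
force: [0.0, -0.1, -0.3]
width: 0.284
gripper_force: 20.0
```

Call:
{"method": "arm_command", "body": {
  "targets": [
    [[0, 0, 0.001, 0, 0, 0], [0, 0, 0, 0, 0, 0]]
  ]
}}

```text
clock: 9.38
position: [0.4879, 0.2976, 0.039]
ee_rot: [1.537, 2.739, 0.001]
force: [-1.0, -2.7, 6.8]
width: 0.276
gripper_force: 20.0
```

Call:
{"method": "arm_command", "body": {
  "targets": [
    [[0, 0, 0, 0, 0, 0], [0, 0, 0, 0, 0, 0], [0, 0, 0, 0, 0, 0]]
  ],
  "jaw": 0.05
}}

```text
clock: 9.75
position: [0.4878, 0.2976, 0.0382]
ee_rot: [1.537, 2.739, 0.001]
force: [0.8, -0.1, 0.3]
width: 0.526
gripper_force: 0.0
```

Call:
{"method": "arm_command", "body": {
  "targets": [
    [[0, 0, -0.01, 0, 0, 0], [0, 0, -0.025, 0, 0, 0], [0, 0, -0.04, 0, 0, 0], [0, 0, -0.05, 0, 0, 0], [0, 0, -0.05, 0, 0, 0], [0, 0, -0.04, 0, 0, 0]]
  ]
}}

```text
clock: 10.5
position: [0.4874, 0.2979, 0.2562]
ee_rot: [1.536, 2.739, 0.004]
force: [0.5, -0.2, -0.5]
width: 0.543
gripper_force: 0.0
```

```bash
python3 - <<'E'
from plan import *
o=arm.observe(); print(o["width"],o["position"])
w=cloud(arm.get_image("side")); q=w[150:205,200:275].reshape(-1,3)
k=q[(q[:,2]>.022)&(q[:,2]<.06)&(np.hypot(q[:,0]-.488,q[:,1]-.298)<.05)]; print("cap",len(k),np.median(k,0),k[:,2].max())
# hover over the tool: tool axis (.4797,-.2743), y heading -46.3, tip above 188mm
p,r=plan([.4797,-.2743,.25],down(-46.3),20,.06)
E
```

```text
0.5426426917967095 [0.48740875 0.29793069 0.25619157]
cap 74 [0.48670101 0.28980744 0.03571848] 0.04418032047031373
[[[-0.012,-0.007,-0.004,0,-0,0.03],[-0.016,-0.01,-0.006,0,-0,0.05],[-0.02,-0.01,-0.007,0,-0,0.05],[-0.024,-0.011,-0.008,0,-0,0.06],[-0.027,-0.011,-0.008,0,-0,0.07],[-0.031,-0.01,-0.007,0,-0,0.08],[-0.033,-0.007,-0.007,0,-0,0.08],[-0.036,-0.005,-0.005,0,-0,0.08],[-0.036,-0.003,-0.003,0,-0,0.09],[-0.037,0.001,-0.001,0,-0,0.09]]]
[[[-0.037,0.005,0.002,0,-0,0.09],[-0.036,0.007,0.004,0,-0.01,0.08],[-0.035,0.01,0.006,0,0,0.09],[-0.031,0.013,0.008,0,0,0.08],[-0.029,0.014,0.009,0,0,0.07],[-0.026,0.015,0.009,0.01,0,0.07],[-0.021,0.014,0.009,-0,0,0.07],[-0.018,0.014,0.007,-0,0,0.05],[-0.014,0.013,0.007,-0,0,0.04],[-0.0105,0.0093,0.0047,-0.003,0.002,0.037]]]
end [ 0.4797 -0.2743  0.25  ]
```

Call:
{"method": "arm_command", "body": {
  "targets": [
    [[-0.012, -0.007, -0.004, 0, 0, 0.03], [-0.016, -0.01, -0.006, 0, 0, 0.05], [-0.02, -0.01, -0.007, 0, 0, 0.05], [-0.024, -0.011, -0.008, 0, 0, 0.06], [-0.027, -0.011, -0.008, 0, 0, 0.07], [-0.031, -0.01, -0.007, 0, 0, 0.08], [-0.033, -0.007, -0.007, 0, 0, 0.08], [-0.036, -0.005, -0.005, 0, 0, 0.08], [-0.036, -0.003, -0.003, 0, 0, 0.09], [-0.037, 0.001, -0.001, 0, 0, 0.09]]
  ]
}}

```text
clock: 11.8
position: [0.4819, 0.0088, 0.3084]
ee_rot: [-2.368, -2.064, 0.001]
force: [0.8, -0.5, -0.8]
width: 0.544
gripper_force: 0.0
```

Call:
{"method": "arm_command", "body": {
  "targets": [
    [[-0.037, 0.005, 0.002, 0, 0, 0.09], [-0.036, 0.007, 0.004, 0, -0.01, 0.08], [-0.035, 0.01, 0.006, 0, 0, 0.09], [-0.031, 0.013, 0.008, 0, 0, 0.08], [-0.029, 0.014, 0.009, 0, 0, 0.07], [-0.026, 0.015, 0.009, 0.01, 0, 0.07], [-0.021, 0.014, 0.009, 0, 0, 0.07], [-0.018, 0.014, 0.007, 0, 0, 0.05], [-0.014, 0.013, 0.007, 0, 0, 0.04], [-0.0105, 0.0093, 0.0047, -0.003, 0.002, 0.037]]
  ]
}}

```text
clock: 13.05
position: [0.4784, -0.2775, 0.2445]
ee_rot: [2.916, 1.164, -0.012]
force: [-0.6, -0.3, -0.4]
width: 0.54
gripper_force: 0.0
```

```bash
python3 - <<'E'
from plan import *
print(arm.observe()["joints"].round(2)); plan([.4797,-.2743,.25],down(-46.3),1);plan([.4797,-.2743,.151],down(-46.3),8)
E
```

```text
[ 0.87  0.39 -0.61  1.71  0.25  1.12 -0.62]
[[[0.0031,-0.0014,-0.0055,-0.001,0.007,-0.003]]]
end [ 0.4797 -0.2743  0.25  ]
[[[0,-0,0.007,-0,0,-0],[0.001,-0,0.011,-0,0,-0],[0,-0,0.014,-0,0,-0],[0.001,-0.001,0.015,-0,0,-0],[0.001,0,0.015,-0,0,-0],[0,-0,0.013,-0,0.01,-0],[0,-0,0.011,-0,-0,-0],[0.0007,-0.0003,0.0075,-0.001,-0.003,-0.003]]]
end [ 0.4797 -0.2743  0.151 ]
```

Call:
{"method": "arm_command", "body": {
  "targets": [
    [[0.0031, -0.0014, 0, -0.001, 0.007, -0.003], [0, 0, 0.012, 0, 0, 0], [0, 0, 0.02, 0, 0, 0], [0, 0, 0.022, 0, 0, 0], [0, 0, 0.02, 0, 0, 0], [0, 0, 0.013, 0, 0, 0], [0, 0, 0.006, 0, 0, 0], [0, 0, 0, 0, 0, 0]]
  ]
}}

```text
clock: 14.05
position: [0.4796, -0.2733, 0.152]
ee_rot: [-2.914, -1.173, 0.001]
force: [0.7, -0.6, 0.6]
width: 0.544
gripper_force: 0.0
```

```bash
python3 - <<'E'
from plan import *
plan([.4797,-.2743,.150],down(-46.3),1)
print(arm.observe()["force"],arm.observe()["ft_torque"])
E
```

```text
[[[-0.0006,0.0008,0.002,-0,0.001,0.003]]]
end [ 0.4797 -0.2743  0.15  ]
[ 0.67726433 -0.62200302  0.56361535] [-0.05218065 -0.02776744 -0.03330939]
```

Call:
{"method": "arm_command", "body": {
  "targets": [
    [[-0.0006, 0.0008, 0.002, 0, 0.001, 0.003], [0, 0, 0, 0, 0, 0], [0, 0, 0, 0, 0, 0], [0, 0, 0, 0, 0, 0], [0, 0, 0, 0, 0, 0]]
  ],
  "jaw": 0.005,
  "newtons": 45
}}

```text
clock: 14.68
position: [0.4796, -0.2745, 0.1501]
ee_rot: [-2.916, -1.168, -0.0]
force: [-0.7, 0.8, 0.1]
width: 0.236
gripper_force: 45.0
```

Call:
{"method": "arm_command", "body": {
  "targets": [
    [[0, 0, -0.006, 0, 0, 0], [0, 0, -0.015, 0, 0, 0], [0, 0, -0.025, 0, 0, 0], [0, 0, -0.03, 0, 0, 0], [0, 0, -0.035, 0, 0, 0], [0, 0, -0.035, 0, 0, 0], [0, 0, -0.03, 0, 0, 0], [0, 0, -0.015, 0, 0, 0], [0, 0, 0, 0, 0, 0]]
  ]
}}

```text
clock: 15.8
position: [0.48, -0.2746, 0.3419]
ee_rot: [2.915, 1.168, 0.002]
force: [0.4, 0.6, -2.3]
width: 0.24
gripper_force: 45.0
```

```bash
python3 - <<'E'
from plan import *
o=arm.observe(); print(o["force"],R.from_rotvec(o["ee_rot"]).as_matrix().round(4))
im=arm.get_image("side"); w=cloud(im); p=o["position"]
im2=arm.get_image("top")
np.savez("held.npz",w=w,p=im["pixels"]); 
save("held",cv2.resize(np.ascontiguousarray(im["pixels"][100:310,170:330]),(457,600),interpolation=2))
d=w-p; z=d[...,2]; r=np.hypot(d[...,0],d[...,1]); 
for lo,hi in((-.06,-.04),(-.07,-.058),(-.09,-.066),(-.122,-.105)):
    k=(z>lo)&(z<hi)&(r<.03); q=d[k]; print(lo,hi,k.sum(),q.mean(0).round(4) if k.any() else "")
k=(r<.03)&(z>-.14)&(z<-.03); print("lowest",np.sort(z[k])[:8])
E
```

```text
[ 0.4441382   0.55257625 -2.25427608] [[ 7.236e-01  6.902e-01  1.700e-03]
 [ 6.902e-01 -7.236e-01 -6.000e-04]
 [ 8.000e-04  1.600e-03 -1.000e+00]]
-0.06 -0.04 293 [ 0.0002 -0.0114 -0.0525]
-0.07 -0.058 45 [ 0.0005 -0.0198 -0.0598]
-0.09 -0.066 75 [ 0.0011 -0.0073 -0.0811]
-0.122 -0.105 87 [ 0.0009 -0.0056 -0.1099]
lowest [-0.11370482 -0.11348693 -0.11252776 -0.11238108 -0.11213322 -0.11203128
 -0.11189918 -0.11182803]
```

View pics/held.png

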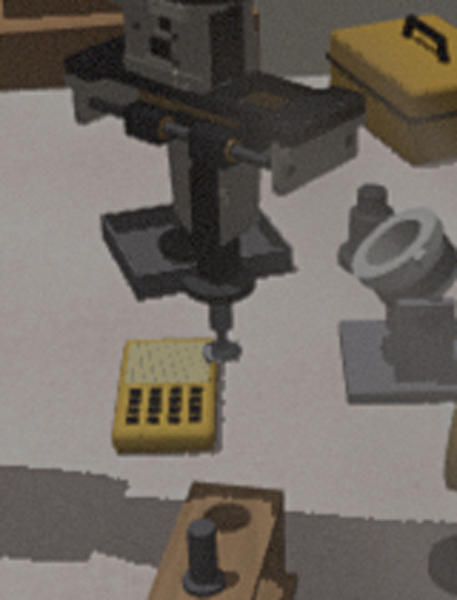

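The tool hangs straight in the jaws (blade at crop (222,350)). The rack hole is empty and the cap stands in the tray.

```bash
sed -i 's/C=np.array(\[.6575,.0455,.135\])/C=np.array([.658,.046,.135])/' plan.py; cat >> plan.py <<'E'
LUG=-64.5
def path(cw,h,rho=.024,c=C):
    a=np.radians(LUG-cw); return c+F@[rho*np.cos(a),rho*np.sin(a),h]
E
python3 - <<'E'
from plan import *
print(path(0,.14)); plan(path(0,.14),tilted(),16,.05)
E
```

```text
[0.58474101 0.02978518 0.25560763]
[[[0.009,-0.005,-0.002,-0.02,0.01,-0.02],[0.013,-0.006,-0.003,-0.02,0.01,-0.03],[0.016,-0.007,-0.004,-0.04,0.01,-0.04],[0.019,-0.007,-0.003,-0.03,0.01,-0.05],[0.021,-0.008,-0.003,-0.04,0.02,-0.05],[0.024,-0.006,-0,-0.05,0.02,-0.05],[0.025,-0.007,0.002,-0.04,0.01,-0.06],[0.025,-0.005,0.005,-0.05,0.02,-0.06],[0.025,-0.006,0.009,-0.05,0.02,-0.05],[0.025,-0.006,0.011,-0.05,0.02,-0.06]]]
[[[0.024,-0.005,0.014,-0.04,0.01,-0.05],[0.022,-0.005,0.014,-0.04,0.02,-0.05],[0.02,-0.005,0.014,-0.04,0.01,-0.05],[0.017,-0.005,0.013,-0.03,0.02,-0.04],[0.013,-0.003,0.011,-0.03,0.01,-0.03],[0.0102,-0.0022,0.0073,-0.014,0.004,-0.021]]]
end [0.5847 0.0298 0.2556]
```

Call:
{"method": "arm_command", "body": {
  "targets": [
    [[0.009, -0.005, -0.002, -0.02, 0.01, -0.02], [0.013, -0.006, -0.003, -0.02, 0.01, -0.03], [0.016, -0.007, -0.004, -0.04, 0.01, -0.04], [0.019, -0.007, -0.003, -0.03, 0.01, -0.05], [0.021, -0.008, -0.003, -0.04, 0.02, -0.05], [0.024, -0.006, 0, -0.05, 0.02, -0.05], [0.025, -0.007, 0.002, -0.04, 0.01, -0.06], [0.025, -0.005, 0.005, -0.05, 0.02, -0.06], [0.025, -0.006, 0.009, -0.05, 0.02, -0.05], [0.025, -0.006, 0.011, -0.05, 0.02, -0.06]]
  ]
}}

```text
clock: 17.15
position: [0.5489, -0.0714, 0.3292]
ee_rot: [2.284, 1.636, 0.406]
force: [0.5, -0.5, -2.2]
width: 0.24
gripper_force: 45.0
```

Call:
{"method": "arm_command", "body": {
  "targets": [
    [[0.024, -0.005, 0.014, -0.04, 0.01, -0.05], [0.022, -0.005, 0.014, -0.04, 0.02, -0.05], [0.02, -0.005, 0.014, -0.04, 0.01, -0.05], [0.017, -0.005, 0.013, -0.03, 0.02, -0.04], [0.013, -0.003, 0.011, -0.03, 0.01, -0.03], [0.0102, -0.0022, 0.0073, -0.014, 0.004, -0.021], [0, 0, 0, 0, 0, 0]]
  ]
}}

```text
clock: 18.02
position: [0.5845, 0.0317, 0.256]
ee_rot: [1.929, 1.799, 0.566]
force: [0.8, -0.5, -1.2]
width: 0.237
gripper_force: 45.0
```

```bash
python3 - <<'E'
from plan import *
f=[];P=[]
for i in range(8):
    o=arm.observe(); f.append(F.T@o["force"]); P.append(o["position"]); im=arm.get_image("side")
print(np.array(f).round(2),np.mean(f,0)); o=arm.observe(); print(o["clock"],F.T@(o["position"]-C),np.ptp(P,0),o["joints"].round(2))
Rm=R.from_rotvec(o["ee_rot"]).as_matrix(); print("axis err deg",np.degrees(np.arccos(-Rm[:,2]@F[:,2])))
np.savez("hov.npz",w=cloud(im),p=im["pixels"])
plan(path(0,.14),tilted(),1)
save("hov",cv2.resize(np.ascontiguousarray(im["pixels"][110:230,260:400]),(700,600),interpolation=2))
E
```

```text
[[-0.04 -0.49 -1.45]
 [-0.56 -0.63 -0.47]
 [-0.99 -0.21 -1.3 ]
 [-0.87  0.12 -1.63]
 [-1.23 -0.38 -2.25]
 [-1.   -0.46 -1.21]
 [-0.42  0.36 -1.74]
 [-1.29 -0.87 -2.15]] [-0.79951415 -0.32005402 -1.52430308]
18.425 [ 0.01166442 -0.0222543   0.14057891] [0.0010659  0.00264775 0.00111959] [ 0.4   0.18 -0.73  2.14  0.89  0.42 -1.1 ]
axis err deg 0.08179557443981919
[[[0.0006,-0.0013,0.0006,0.001,0.001,-0]]]
end [0.5848 0.0298 0.2556]
```

View pics/hov.png

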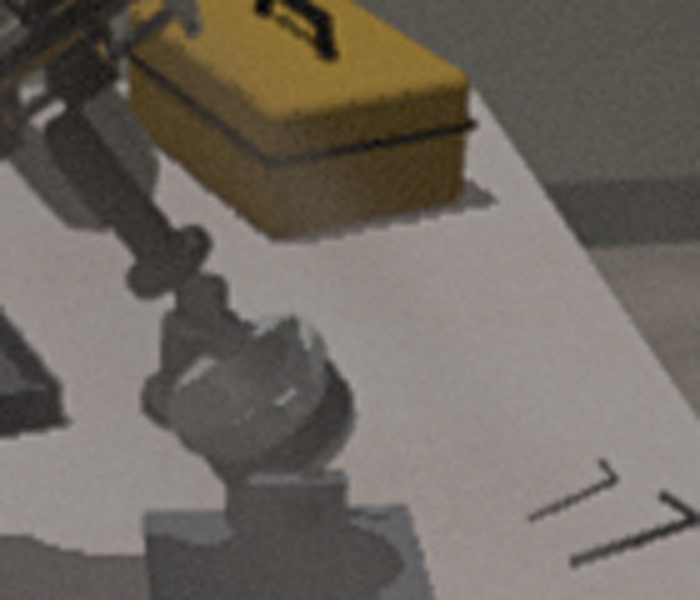

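Call:
{"method": "arm_command", "body": {
  "targets": [
    [[0.0006, -0.0013, 0.004, 0.001, 0.001, 0], [0, 0, 0.008, 0, 0, 0], [0, 0, 0.008, 0, 0, 0], [0, 0, 0.004, 0, 0, 0], [0, 0, 0.002, 0, 0, 0], [0, 0, 0.001, 0, 0, 0], [0, 0, 0, 0, 0, 0]]
  ]
}}

```text
clock: 19.3
position: [0.5996, 0.0292, 0.2337]
ee_rot: [1.933, 1.795, 0.566]
force: [-1.3, 0.3, -0.1]
width: 0.237
gripper_force: 45.0
```

```bash
cat > meas.py <<'E'
from plan import *
def meas(n=8):
    f=[];P=[]
    for i in range(n): arm.get_image("top"); o=arm.observe(); f.append(F.T@o["force"]); P.append(F.T@(o["position"]-C))
    f=np.mean(f,0)-[-.80,-.32,-1.52]; P=np.mean(P,0); print("t",round(o["clock"],2),"force u,v,n",f.round(2),"pos mm",(P*1000).round(2),"rho",np.hypot(*P[:2])*1000,"cw",(LUG-np.degrees(np.arctan2(P[1],P[0])))%360, "comp",114.64-P[2]*1000+(np.hypot(*P[:2])*1000-24)*.577)
    Rm=R.from_rotvec(o["ee_rot"]).as_matrix(); print("axis err",np.degrees(np.arccos(-Rm[:,2]@F[:,2])),"turn fix",R.from_matrix(Rm.T@tilted()).as_rotvec().round(4))
    return P,Rm
if __name__=="__main__": meas()
E
python3 meas.py
```

```text
t 19.7 force u,v,n [-1.83  0.62  1.71] pos mm [  9.96 -21.17 113.49] rho 23.397180228729034 cw 0.3032169387857664 comp 0.7992948788872639
axis err 0.05662944805040567 turn fix [-0.0001 -0.001   0.0005]
```

```bash
cat > arc.py <<'E'
import sys
from meas import *
# arc.py cw0 cw1 h_end du dv : rows from the measured spot to cw1 along the circle (centre shift du,dv mm in face axes)
cw0,cw1,h1=map(float,sys.argv[1:4]); sh=np.array(list(map(float,sys.argv[4:6])) or [0,0])/1000; n=int(sys.argv[6]) if len(sys.argv)>6 else 10
P,Rm=meas(4); l=P.copy()
def tgt(cw): a=np.radians(LUG-cw); return np.array([.024*np.cos(a)+sh[0],.024*np.sin(a)+sh[1]])
e0=P[:2]-tgt(cw0); rows=[]
for i in range(1,n+1):
    s=i/n; t=np.append(tgt(cw0+(cw1-cw0)*s)+e0*(1-s),P[2]+(h1/1000-P[2])*s)
    d=t-l; d=np.round([d[1],d[0],-d[2]],4); l=l+[d[1],d[0],-d[2]]; rows.append(d.tolist()+[0,0,0])
print("e0 mm",(e0*1000).round(2)); print(str([rows]).replace(" ","").replace("0.0,","0,"))
E
python3 - <<'E'
from meas import *
meas(4)
E
```

```text
t 19.9 force u,v,n [-1.79  0.49  2.27] pos mm [ 10.04 -21.16 113.41] rho 23.419489239363763 cw 0.10313672364878812 comp 0.897283155850845
axis err 0.05870310316699006 turn fix [-0.0001 -0.001   0.0005]
```

Call:
{"method": "arm_command", "body": {
  "targets": [
    [[-0.0003, 0.0002, 0.0004, 0, 0, 0], [-0.0003, 0.0002, 0.0005, 0, 0, 0], [0, 0, 0.0005, 0, 0, 0], [0, 0, 0, 0, 0, 0]]
  ]
}}

```text
clock: 20.4
position: [0.6007, 0.0288, 0.2326]
ee_rot: [1.933, 1.795, 0.567]
force: [-4.1, 1.0, -1.1]
width: 0.236
gripper_force: 45.0
```

```bash
python3 arc.py 0 36 112.0 0 0
```

```text
t 20.6 force u,v,n [-3.69  2.47  2.36] pos mm [ 10.32 -21.51 111.99] rho 23.85762351734984 cw 359.86727633362455 comp 2.5691043496132155
axis err 0.07748613661408994 turn fix [-0.0002 -0.0013  0.0007]
e0 mm [-0.01  0.15]
[[[-0.0006,-0.0014,-0,0,0,0],[-0.0006,-0.0014,-0,0,0,0],[-0.0004,-0.0014,-0,0,0,0],[-0.0003,-0.0015,-0,0,0,0],[-0.0003,-0.0015,-0,0,0,0],[-0.0002,-0.0015,-0,0,0,0],[-0,-0.0015,-0,0,0,0],[-0,-0.0015,-0,0,0,0],[0.0001,-0.0015,-0,0,0,0],[0.0002,-0.0015,-0,0,0,0]]]
```

Call:
{"method": "arm_command", "body": {
  "targets": [
    [[-0.0006, -0.0014, 0, 0, 0, 0], [-0.0006, -0.0014, 0, 0, 0, 0], [-0.0004, -0.0014, 0, 0, 0, 0], [-0.0003, -0.0015, 0, 0, 0, 0], [-0.0003, -0.0015, 0, 0, 0, 0], [-0.0002, -0.0015, 0, 0, 0, 0], [0, -0.0015, 0, 0, 0, 0], [0, -0.0015, 0, 0, 0, 0], [0.0001, -0.0015, 0, 0, 0, 0], [0.0002, -0.0015, 0, 0, 0, 0]]
  ]
}}

```text
clock: 21.85
position: [0.5887, 0.0272, 0.2243]
ee_rot: [1.933, 1.794, 0.566]
force: [0.1, 1.3, 3.1]
width: 0.238
gripper_force: 45.0
```

```bash
python3 arc.py 36 72 112.0 0 0
```

```text
t 22.05 force u,v,n [0.8  1.99 2.66] pos mm [ -4.5  -23.91 111.97] rho 24.328383743256506 cw 36.15098794490909 comp 2.856993824576663
axis err 0.05714612000622056 turn fix [-0.0005 -0.0009  0.0005]
e0 mm [-0.12 -0.31]
[[[0.0004,-0.0015,-0,0,0,0],[0.0004,-0.0014,-0,0,0,0],[0.0005,-0.0014,-0,0,0,0],[0.0007,-0.0014,-0,0,0,0],[0.0007,-0.0013,-0,0,0,0],[0.0008,-0.0013,-0,0,0,0],[0.0008,-0.0012,-0,0,0,0],[0.001,-0.0012,-0,0,0,0],[0.001,-0.0012,-0,0,0,0],[0.0011,-0.001,-0,0,0,0]]]
```

Force 2.66 N along the axis, matching about 3 mm of spring. Continuing.

Call:
{"method": "arm_command", "body": {
  "targets": [
    [[0.0004, -0.0015, 0, 0, 0, 0], [0.0004, -0.0014, 0, 0, 0, 0], [0.0005, -0.0014, 0, 0, 0, 0], [0.0007, -0.0014, 0, 0, 0, 0], [0.0007, -0.0013, 0, 0, 0, 0], [0.0008, -0.0013, 0, 0, 0, 0], [0.0008, -0.0012, 0, 0, 0, 0], [0.001, -0.0012, 0, 0, 0, 0], [0.001, -0.0012, 0, 0, 0, 0], [0.0011, -0.001, 0, 0, 0, 0]]
  ]
}}

```text
clock: 23.3
position: [0.5786, 0.0353, 0.2169]
ee_rot: [1.933, 1.794, 0.566]
force: [0.7, -1.1, 2.5]
width: 0.238
gripper_force: 45.0
```

```bash
python3 arc.py 72 108 112.0 0 0
```

```text
t 23.5 force u,v,n [1.43 0.61 2.11] pos mm [-17.4  -16.38 111.98] rho 23.89922681430127 cw 72.22982558145046 comp 2.6031979053398104
axis err 0.06745897734358326 turn fix [-0.0004 -0.0011  0.0006]
e0 mm [0.01 0.14]
[[[0.0011,-0.001,-0,0,0,0],[0.0012,-0.0009,-0,0,0,0],[0.0012,-0.0009,-0,0,0,0],[0.0013,-0.0008,-0,0,0,0],[0.0013,-0.0007,-0,0,0,0],[0.0014,-0.0006,-0,0,0,0],[0.0014,-0.0005,-0,0,0,0],[0.0014,-0.0004,-0,0,0,0],[0.0015,-0.0003,-0,0,0,0],[0.0014,-0.0003,-0,0,0,0]]]
```

Call:
{"method": "arm_command", "body": {
  "targets": [
    [[0.0011, -0.001, 0, 0, 0, 0], [0.0012, -0.0009, 0, 0, 0, 0], [0.0012, -0.0009, 0, 0, 0, 0], [0.0013, -0.0008, 0, 0, 0, 0], [0.0013, -0.0007, 0, 0, 0, 0], [0.0014, -0.0006, 0, 0, 0, 0], [0.0014, -0.0005, 0, 0, 0, 0], [0.0014, -0.0004, 0, 0, 0, 0], [0.0015, -0.0003, 0, 0, 0, 0], [0.0014, -0.0003, 0, 0, 0, 0]]
  ]
}}

```text
clock: 24.75
position: [0.5744, 0.0489, 0.2132]
ee_rot: [1.933, 1.794, 0.566]
force: [-0.1, -1.8, 1.3]
width: 0.238
gripper_force: 45.0
```

```bash
python3 arc.py 108 144 111.8 0 0
```

```text
t 24.95 force u,v,n [ 0.98 -0.87  2.68] pos mm [-23.65  -3.07 112.01] rho 23.84866056090027 cw 108.09514326746199 comp 2.542376100171765
axis err 0.07585305523933451 turn fix [-0.0002 -0.0013  0.0007]
e0 mm [0.14 0.06]
[[[0.0015,-0.0002,0,0,0,0],[0.0015,-0,0,0,0,0],[0.0015,-0,0.0001,0,0,0],[0.0015,0.0001,-0,0,0,0],[0.0015,0.0002,0,0,0,0],[0.0014,0.0003,0,0,0,0],[0.0015,0.0004,0,0,0,0],[0.0014,0.0005,0.0001,0,0,0],[0.0014,0.0006,-0,0,0,0],[0.0013,0.0007,0,0,0,0]]]
```

Call:
{"method": "arm_command", "body": {
  "targets": [
    [[0.0015, -0.0002, 0, 0, 0, 0], [0.0015, 0, 0, 0, 0, 0], [0.0015, 0, 0.0001, 0, 0, 0], [0.0015, 0.0001, 0, 0, 0, 0], [0.0015, 0.0002, 0, 0, 0, 0], [0.0014, 0.0003, 0, 0, 0, 0], [0.0015, 0.0004, 0, 0, 0, 0], [0.0014, 0.0005, 0, 0, 0, 0], [0.0014, 0.0006, 0, 0, 0, 0], [0.0013, 0.0007, 0, 0, 0, 0]]
  ]
}}

```text
clock: 26.2
position: [0.5776, 0.0633, 0.2146]
ee_rot: [1.933, 1.795, 0.566]
force: [-1.5, -2.0, -0.1]
width: 0.237
gripper_force: 45.0
```

```bash
python3 arc.py 144 180 111.8 0 0
```

```text
t 26.4 force u,v,n [ 0.52 -1.09  2.62] pos mm [-20.89  11.47 111.93] rho 23.832898520912725 cw 144.26488997260114 comp 2.6104163376729557
axis err 0.07901766199611254 turn fix [-0.     -0.0014  0.0006]
e0 mm [0.2  0.02]
[[[0.0013,0.0007,0,0,0,0],[0.0012,0.0009,0,0,0,0],[0.0012,0.0009,0,0,0,0],[0.0012,0.0009,0.0001,0,0,0],[0.001,0.0011,-0,0,0,0],[0.001,0.0011,-0,0,0,0],[0.001,0.0011,-0,0,0,0],[0.0008,0.0013,0,0,0,0],[0.0008,0.0012,0,0,0,0],[0.0007,0.0014,0,0,0,0]]]
```

Call:
{"method": "arm_command", "body": {
  "targets": [
    [[0.0013, 0.0007, 0, 0, 0, 0], [0.0012, 0.0009, 0, 0, 0, 0], [0.0012, 0.0009, 0, 0, 0, 0], [0.0012, 0.0009, 0.0001, 0, 0, 0], [0.001, 0.0011, 0, 0, 0, 0], [0.001, 0.0011, 0, 0, 0, 0], [0.001, 0.0011, 0, 0, 0, 0], [0.0008, 0.0013, 0, 0, 0, 0], [0.0008, 0.0012, 0, 0, 0, 0], [0.0007, 0.0014, 0, 0, 0, 0]]
  ]
}}

```text
clock: 27.65
position: [0.5872, 0.0729, 0.2206]
ee_rot: [1.933, 1.795, 0.566]
force: [-2.6, -2.1, -0.9]
width: 0.239
gripper_force: 45.0
```

```bash
python3 arc.py 180 216 111.8 0 0
```

```text
t 27.85 force u,v,n [-0.47 -1.47  1.96] pos mm [-10.14  21.58 111.86] rho 23.844396938072677 cw 180.3357782490183 comp 2.6885872196823835
axis err 0.07160799468452302 turn fix [ 0.0002 -0.0012  0.0004]
e0 mm [ 0.19 -0.08]
[[[0.0006,0.0014,0,0,0,0],[0.0005,0.0014,0,0,0,0],[0.0005,0.0014,0,0,0,0],[0.0003,0.0014,0,0,0,0],[0.0003,0.0015,0,0,0,0],[0.0001,0.0015,0,0,0,0],[0.0001,0.0015,0,0,0,0],[-0,0.0015,0,0,0,0],[-0.0002,0.0014,0.0001,0,0,0],[-0.0002,0.0015,-0,0,0,0]]]
```

Call:
{"method": "arm_command", "body": {
  "targets": [
    [[0.0006, 0.0014, 0, 0, 0, 0], [0.0005, 0.0014, 0, 0, 0, 0], [0.0005, 0.0014, 0.0001, 0, 0, 0], [0.0003, 0.0014, 0, 0, 0, 0], [0.0003, 0.0015, 0, 0, 0, 0], [0.0001, 0.0015, 0, 0, 0, 0], [0.0001, 0.0015, 0, 0, 0, 0], [0, 0.0015, 0, 0, 0, 0], [-0.0002, 0.0014, 0, 0, 0, 0], [-0.0002, 0.0015, 0, 0, 0, 0]]
  ]
}}

```text
clock: 29.1
position: [0.5993, 0.074, 0.2289]
ee_rot: [1.933, 1.795, 0.566]
force: [-3.5, -0.4, -0.7]
width: 0.24
gripper_force: 45.0
```

```bash
python3 arc.py 216 252 111.8 0 0
```

```text
t 29.3 force u,v,n [-1.57 -0.64  2.81] pos mm [  4.44  23.45 111.76] rho 23.862341797474002 cw 216.21715145882567 comp 2.796608386661352
axis err 0.06243312476178521 turn fix [ 0.0003 -0.0011  0.0003]
e0 mm [ 0.06 -0.15]
[[[-0.0003,0.0015,-0,0,0,0],[-0.0004,0.0014,-0,0,0,0],[-0.0005,0.0014,-0,0,0,0],[-0.0006,0.0014,-0,0,0,0],[-0.0006,0.0013,-0,0,0,0],[-0.0008,0.0013,-0,0,0,0],[-0.0008,0.0013,-0,0,0,0],[-0.0009,0.0012,-0,0,0,0],[-0.001,0.0011,-0,0,0,0],[-0.001,0.0011,-0,0,0,0]]]
```

Call:
{"method": "arm_command", "body": {
  "targets": [
    [[-0.0003, 0.0015, 0, 0, 0, 0], [-0.0004, 0.0014, 0, 0, 0, 0], [-0.0005, 0.0014, 0, 0, 0, 0], [-0.0006, 0.0014, 0, 0, 0, 0], [-0.0006, 0.0013, 0, 0, 0, 0], [-0.0008, 0.0013, 0, 0, 0, 0], [-0.0008, 0.0013, 0, 0, 0, 0], [-0.0009, 0.0012, 0, 0, 0, 0], [-0.001, 0.0011, 0, 0, 0, 0], [-0.001, 0.0011, 0, 0, 0, 0]]
  ]
}}

```text
clock: 30.55
position: [0.6094, 0.0663, 0.2365]
ee_rot: [1.933, 1.795, 0.567]
force: [-3.4, 0.0, -1.7]
width: 0.235
gripper_force: 45.0
```

```bash
python3 arc.py 252 288 111.8 0 0
```

```text
t 30.75 force u,v,n [-2.15  0.16  2.25] pos mm [ 17.44  16.4  111.76] rho 23.9426582166474 cw 252.25709884081274 comp 2.846066499540864
axis err 0.05527534648406436 turn fix [ 0.0003 -0.0009  0.0003]
e0 mm [ 0.03 -0.12]
[[[-0.0011,0.001,-0,0,0,0],[-0.0012,0.0009,-0,0,0,0],[-0.0012,0.0009,-0,0,0,0],[-0.0013,0.0007,-0,0,0,0],[-0.0013,0.0007,-0,0,0,0],[-0.0014,0.0006,-0,0,0,0],[-0.0014,0.0006,-0,0,0,0],[-0.0014,0.0004,-0,0,0,0],[-0.0015,0.0003,-0,0,0,0],[-0.0015,0.0003,-0,0,0,0]]]
```

Call:
{"method": "arm_command", "body": {
  "targets": [
    [[-0.0011, 0.001, 0, 0, 0, 0], [-0.0012, 0.0009, 0, 0, 0, 0], [-0.0012, 0.0009, 0, 0, 0, 0], [-0.0013, 0.0007, 0, 0, 0, 0], [-0.0013, 0.0007, 0, 0, 0, 0], [-0.0014, 0.0006, 0, 0, 0, 0], [-0.0014, 0.0006, 0, 0, 0, 0], [-0.0014, 0.0004, 0, 0, 0, 0], [-0.0015, 0.0003, 0, 0, 0, 0], [-0.0015, 0.0003, 0, 0, 0, 0]]
  ]
}}

```text
clock: 32.0
position: [0.6137, 0.0526, 0.2401]
ee_rot: [1.933, 1.794, 0.567]
force: [-2.6, 1.2, -0.3]
width: 0.232
gripper_force: 45.0
```

```bash
python3 arc.py 288 324 111.8 0 0
```

```text
t 32.2 force u,v,n [-1.53  1.51  2.67] pos mm [ 23.71   2.92 111.73] rho 23.885298206438414 cw 288.46643361863073 comp 2.845488980420128
axis err 0.030691870838803485 turn fix [ 0.0001 -0.0005  0.0002]
e0 mm [-0.09 -0.21]
[[[-0.0015,0.0002,-0,0,0,0],[-0.0015,0,-0,0,0,0],[-0.0015,-0,-0,0,0,0],[-0.0014,-0.0001,-0,0,0,0],[-0.0015,-0.0003,-0,0,0,0],[-0.0015,-0.0003,-0,0,0,0],[-0.0014,-0.0004,-0.0001,0,0,0],[-0.0014,-0.0005,0,0,0,0],[-0.0014,-0.0005,0,0,0,0],[-0.0013,-0.0007,0,0,0,0]]]
```

Call:
{"method": "arm_command", "body": {
  "targets": [
    [[-0.0015, 0.0002, 0, 0, 0, 0], [-0.0015, 0, 0, 0, 0, 0], [-0.0015, 0, 0, 0, 0, 0], [-0.0014, -0.0001, 0, 0, 0, 0], [-0.0015, -0.0003, 0, 0, 0, 0], [-0.0015, -0.0003, 0, 0, 0, 0], [-0.0014, -0.0004, 0, 0, 0, 0], [-0.0014, -0.0005, 0, 0, 0, 0], [-0.0014, -0.0005, 0, 0, 0, 0], [-0.0013, -0.0007, 0, 0, 0, 0]]
  ]
}}

```text
clock: 33.45
position: [0.6105, 0.0384, 0.2386]
ee_rot: [1.933, 1.794, 0.567]
force: [-2.0, 3.2, -0.2]
width: 0.236
gripper_force: 45.0
```

```bash
python3 arc.py 324 364 111.8 0 0
```

```text
t 33.65 force u,v,n [-1.23  2.11  2.74] pos mm [ 20.93 -11.5  111.7 ] rho 23.876773268641923 cw 324.28827681300015 comp 2.8720753502168797
axis err 0.026840799996008215 turn fix [-0.0001 -0.0005  0.0003]
e0 mm [-0.17 -0.05]
[[[-0.0014,-0.0008,-0,0,0,0],[-0.0014,-0.001,-0,0,0,0],[-0.0013,-0.001,-0,0,0,0],[-0.0013,-0.0011,-0,0,0,0],[-0.0011,-0.0012,-0.0001,0,0,0],[-0.0011,-0.0013,0,0,0,0],[-0.0009,-0.0013,0,0,0,0],[-0.0009,-0.0014,0,0,0,0],[-0.0008,-0.0015,0,0,0,0],[-0.0006,-0.0015,-0,0,0,0]]]
```

Call:
{"method": "arm_command", "body": {
  "targets": [
    [[-0.0014, -0.0008, 0, 0, 0, 0], [-0.0014, -0.001, 0, 0, 0, 0], [-0.0013, -0.001, 0, 0, 0, 0], [-0.0013, -0.0011, 0, 0, 0, 0], [-0.0011, -0.0012, 0, 0, 0, 0], [-0.0011, -0.0013, 0, 0, 0, 0], [-0.0009, -0.0013, 0, 0, 0, 0], [-0.0009, -0.0014, 0, 0, 0, 0], [-0.0008, -0.0015, 0, 0, 0, 0], [-0.0006, -0.0015, 0, 0, 0, 0]]
  ]
}}

```text
clock: 34.9
position: [0.5997, 0.0282, 0.2316]
ee_rot: [1.933, 1.794, 0.566]
force: [0.0, 2.5, 1.8]
width: 0.235
gripper_force: 45.0
```

```bash
python3 - <<'E'
from meas import *
meas(3)
E
```

```text
t 35.05 force u,v,n [0.04 2.27 3.19] pos mm [  8.59 -22.21 111.67] rho 23.813816026935505 cw 4.362307763131824 comp 2.857762324283469
axis err 0.04132475842769008 turn fix [-0.0005 -0.0006  0.0004]
```

Call:
{"method": "arm_command", "body": {
  "targets": [
    [[0, 0, -0.004, 0, 0, 0], [0, 0, -0.01, 0, 0, 0], [0, 0, -0.02, 0, 0, 0], [0, 0, -0.03, 0, 0, 0], [0, 0, -0.02, 0, 0, 0], [0, 0, -0.006, 0, 0, 0]]
  ]
}}

```text
clock: 35.8
position: [0.5474, 0.0312, 0.3061]
ee_rot: [1.933, 1.793, 0.564]
force: [-0.7, 0.8, -2.4]
width: 0.237
gripper_force: 45.0
```

```bash
python3 - <<'E'
from plan import *
plan([.4798,-.2745,.30],down(-46.3),18,.06)
E
```

```text
[[[-0.009,0.002,-0.005,0.02,-0.01,0.02],[-0.011,0.002,-0.006,0.02,-0,0.03],[-0.014,0.004,-0.008,0.02,-0.01,0.03],[-0.017,0.004,-0.008,0.04,-0.02,0.04],[-0.018,0.004,-0.009,0.03,-0.01,0.04],[-0.02,0.004,-0.007,0.04,-0.01,0.04],[-0.021,0.005,-0.007,0.04,-0.02,0.05],[-0.022,0.004,-0.003,0.04,-0.01,0.05],[-0.022,0.004,-0.001,0.04,-0.02,0.06],[-0.022,0.005,0.002,0.04,-0.02,0.05]]]
[[[-0.022,0.005,0.005,0.04,-0.01,0.05],[-0.02,0.006,0.008,0.04,-0.02,0.04],[-0.019,0.005,0.009,0.04,-0.01,0.05],[-0.018,0.007,0.01,0.04,-0.02,0.04],[-0.015,0.007,0.009,0.03,-0.01,0.04],[-0.013,0.006,0.009,0.02,-0.01,0.03],[-0.01,0.006,0.007,0.03,-0.01,0.03],[-0.0072,0.0044,0.0058,0.013,-0.003,0.019]]]
end [ 0.4798 -0.2745  0.3   ]
```

Call:
{"method": "arm_command", "body": {
  "targets": [
    [[-0.009, 0.002, -0.005, 0.02, -0.01, 0.02], [-0.011, 0.002, -0.006, 0.02, 0, 0.03], [-0.014, 0.004, -0.008, 0.02, -0.01, 0.03], [-0.017, 0.004, -0.008, 0.04, -0.02, 0.04], [-0.018, 0.004, -0.009, 0.03, -0.01, 0.04], [-0.02, 0.004, -0.007, 0.04, -0.01, 0.04], [-0.021, 0.005, -0.007, 0.04, -0.02, 0.05], [-0.022, 0.004, -0.003, 0.04, -0.01, 0.05], [-0.022, 0.004, -0.001, 0.04, -0.02, 0.06], [-0.022, 0.005, 0.002, 0.04, -0.02, 0.05]]
  ]
}}

```text
clock: 37.05
position: [0.5089, -0.1438, 0.3599]
ee_rot: [2.529, 1.486, 0.264]
force: [-0.6, 0.8, -2.2]
width: 0.239
gripper_force: 45.0
```

Call:
{"method": "arm_command", "body": {
  "targets": [
    [[-0.022, 0.005, 0.005, 0.04, -0.01, 0.05], [-0.02, 0.006, 0.008, 0.04, -0.02, 0.04], [-0.019, 0.005, 0.009, 0.04, -0.01, 0.05], [-0.018, 0.007, 0.01, 0.04, -0.02, 0.04], [-0.015, 0.007, 0.009, 0.03, -0.01, 0.04], [-0.013, 0.006, 0.009, 0.02, -0.01, 0.03], [-0.01, 0.006, 0.007, 0.03, -0.01, 0.03], [-0.0072, 0.0044, 0.0058, 0.013, -0.003, 0.019], [0, 0, 0, 0, 0, 0], [0, 0, 0, 0, 0, 0]]
  ]
}}

```text
clock: 38.3
position: [0.4815, -0.273, 0.2992]
ee_rot: [-2.913, -1.173, -0.002]
force: [0.0, 0.4, -1.7]
width: 0.239
gripper_force: 45.0
```

```bash
python3 - <<'E'
from plan import *
o=arm.observe(); print(o["position"],o["clock"]); plan([.4798,-.2745,.30],down(-46.3),1)
E
```

```text
[ 0.4814644  -0.27301169  0.29916808] 38.3
[[[-0.0022,-0.0001,-0.0008,-0,-0.001,0.003]]]
end [ 0.4798 -0.2745  0.3   ]
```

Call:
{"method": "arm_command", "body": {
  "targets": [
    [[-0.001, 0, 0.01, 0, -0.001, 0.003], [-0.001, 0, 0.02, 0, 0, 0], [0, 0, 0.02, 0, 0, 0], [0, 0, 0.015, 0, 0, 0], [0, 0, 0.01, 0, 0, 0], [0, 0, 0, 0, 0, 0], [0, 0, 0, 0, 0, 0]]
  ]
}}

```text
clock: 39.17
position: [0.4801, -0.2751, 0.2244]
ee_rot: [-2.916, -1.168, -0.0]
force: [-0.0, -0.3, -1.8]
width: 0.237
gripper_force: 45.0
```

```bash
python3 - <<'E'
from plan import *
plan([.4798,-.2745,.22],down(-46.3),1); plan([.4798,-.2745,.1515],down(-46.3),1)
E
```

```text
[[[0.0002,-0.0006,0.0044,0,-0,-0.001]]]
end [ 0.4798 -0.2745  0.22  ]
FAST 1 0.07290274343260342 0.001
[[[0.0002,-0.0006,0.0729,0,-0,-0.001]]]
end [ 0.4798 -0.2745  0.1515]
```

Call:
{"method": "arm_command", "body": {
  "targets": [
    [[0.0002, -0.0006, 0.008, 0, 0, 0], [0, 0, 0.012, 0, 0, 0], [0, 0, 0.014, 0, 0, 0], [0, 0, 0.014, 0, 0, 0], [0, 0, 0.012, 0, 0, 0], [0, 0, 0.008, 0, 0, 0], [0, 0, 0.004, 0, 0, 0], [0, 0, 0, 0, 0, 0], [0, 0, 0, 0, 0, 0]]
  ]
}}

```text
clock: 40.3
position: [0.4796, -0.2745, 0.1523]
ee_rot: [-2.916, -1.168, 0.0]
force: [0.2, 0.2, -1.8]
width: 0.238
gripper_force: 45.0
```

Call:
{"method": "arm_command", "body": {
  "targets": [
    [[0, 0, 0.001, 0, 0, 0], [0, 0, 0.001, 0, 0, 0], [0, 0, 0, 0, 0, 0]]
  ]
}}

```text
clock: 40.67
position: [0.4794, -0.2745, 0.15]
ee_rot: [-2.916, -1.168, 0.001]
force: [-1.2, -0.1, 0.7]
width: 0.238
gripper_force: 45.0
```

Call:
{"method": "arm_command", "body": {
  "targets": [
    [[0, 0, 0.0005, 0, 0, 0], [0, 0, 0, 0, 0, 0]]
  ]
}}

```text
clock: 40.92
position: [0.4795, -0.2745, 0.15]
ee_rot: [-2.916, -1.168, 0.001]
force: [-2.1, 1.0, 7.7]
width: 0.239
gripper_force: 45.0
```

Seated. Releasing and withdrawing.

Call:
{"method": "arm_command", "body": {
  "targets": [
    [[0, 0, 0, 0, 0, 0], [0, 0, 0, 0, 0, 0], [0, 0, 0, 0, 0, 0], [0, 0, 0, 0, 0, 0]]
  ],
  "jaw": 0.05
}}

```text
clock: 41.42
position: [0.4794, -0.2743, 0.1493]
ee_rot: [-2.916, -1.168, 0.001]
force: [0.2, -0.1, 0.3]
width: 0.545
gripper_force: 0.0
```

Call:
{"method": "arm_command", "body": {
  "targets": [
    [[0, 0, -0.008, 0, 0, 0], [0, 0, -0.018, 0, 0, 0], [0, 0, -0.025, 0, 0, 0], [0, 0, -0.03, 0, 0, 0], [0, 0, -0.03, 0, 0, 0], [0, 0, -0.03, 0, 0, 0], [0, 0, -0.02, 0, 0, 0], [0, 0, -0.01, 0, 0, 0], [0, 0, 0, 0, 0, 0]]
  ]
}}

```text
clock: 42.55
position: [0.4797, -0.2745, 0.3212]
ee_rot: [2.916, 1.168, 0.001]
force: [0.3, 0.6, -0.1]
width: 0.544
gripper_force: 0.0
```

```bash
python3 - <<'E'
from plan import *
im=arm.get_image("side"); save("end",im["pixels"]); print(arm.observe()["position"],arm.observe()["clock"])
E
```

```text
[ 0.47936304 -0.27441632  0.32030582] 42.6
```

View pics/end.png

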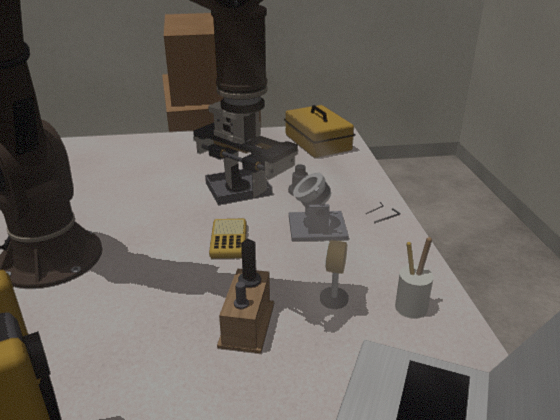

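The tool hangs upright in its own hole at (249,262), the gripper is clear above it, and the bystanders have not moved.

```bash
python3 -c "
from cell import arm
print(arm.sign_off())"
```

```text
the job is handed in; nothing more can be done
None
```

The job is handed in at 42.6 s: the cap stands knob up in the tray, the bore edge was run clockwise from the lug and just past it at about 2–3 N, and the tool hangs upright in its own rack hole.

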